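# Make up the tray and hold the shield-box lid open

### The arm

A 7-joint arm with a two-finger parallel gripper is mounted at the origin on the work surface. World frame = base frame: x ahead of the robot, y to its left, z up, the work surface at z = 0. Lengths are in m, angles in rad, forces in N, time in s.
With the tool pointing down it reaches from about 0.425 to 0.95 m from the base axis. Payload 4.7 kg.
Tool frame: the origin (TCP) lies on the centre line of the jaws, within the pads' length; the fingertips stand robot.nose_length ahead of it and the grasp point (between the pads) lies 8 mm behind it (robot.nose_length is the distance from the TCP to the fingertips, in m); z points along the fingers, y is the line along which they close (so a half turn about z gives the same grasp; the last joint's range is limited). The gripper opens to 85 mm and grips with 20 to 120 N. Pads are 22 mm wide; open, the fingers measure 114 mm over their backs; the gripper's body (76 mm by 85 mm) begins 54 mm behind the grasp point. The pads swing forward as they close: fully open they stand 13 mm farther back than shut.
Start: joints at [-1.329, 0.469, -0.049, 1.532, 0.024, 1.141, -0.082], TCP at [0.181, 0.65, 0.242] pointing down, gripper open.
Joint ranges: [-2.59, 2.59], [-0.33, 1.99], [-1.39, 1.29], [0.1, 2.45], [-1.04, 4.18], [0.21, 1.99], [-2.66, 2.66]. Speed limits (rad/s): [2.57, 2.57, 3.14, 3.14, 3.14, 3.14, 3.14].

### API

Orientations are given as [roll, pitch, yaw] about the fixed x, y, z axes, in that order (R = Rz(yaw) Ry(pitch) Rx(roll)).
In Python, from plant import robot gives the robot as it stands. Calls block until the motion is done:
- robot.goto(position, orientation): joint-space move of the TCP to a pose.
- robot.move_straight(position, vel=0.15, attitude=None, contact_N=None): straight line of the TCP; attitude=None keeps the orientation; vel is the mean speed in m/s. With contact_N (N) it stops when the force on the tool has changed by that much, and returns True; else False.
- robot.move_joints(angles): joint-space move.
- robot.grip(opening, strength=None): opening from 0.0 (shut) to 1.0 (fully open); strength is the grip in N (None keeps the last); returns when the fingers have stopped.
- robot.sleep(seconds).
- robot.inverse_kinematics(position, orientation): joint angles nearest the present ones, or None.
- robot.sense(): the state.
- robot.grab_frame(name): name is "scene" or "top"; returns a dict with "image" (400x640x3 uint8, red, green, blue), "range_z" (400x640 float32, m along the optical axis (not along the pixel's ray), 0 where there is no reading), "fx", "fy", "cx", "cy" (pixels), "R" (3x3) and "t" (3): a world point X has camera coordinates R X + t. Camera axes: x right, y down, z forward; pixel columns grow to the right and rows downward; lengths in m; the calibration is good to about 2 mm. A picture is of the moment at which its call begins.
A pose or a line that the arm cannot do raises robot.IKError and nothing moves.
- robot.close_job(): hands the job in; it is judged then, once.
The state is a dict: "t": time; "joint_pos": joint angles; "joint_velocities": joint speeds; "effort": joint torques, N m; "tcp_pos": TCP position; "tcp_rot": TCP orientation; "wrist_force": force on the tool from outside, world axes, zero at the start; "torque": the same for the moment, N m; "opening": opening from 0.0 (shut) to 1.0 (fully open); "gripper_force": force on a finger pad.
Only numpy, scipy, OpenCV 4.12 (cv2) and the standard library are available. Lean on these libraries where they do the work, as an engineer would, in place of code of your own. Each camera call takes 0.05 s, during which the arm holds its last target. There are 200 camera calls.

### The job

Take two of the four attenuator blocks on the bench and stand them right way up on the floor of the black loading tray, beside the one already there, so that it holds exactly three; leave the other two standing on the bench. Then, with the gripper, raise the lid of the aluminium shield box to 45 degrees from closed, within 5 degrees, and finish while still holding it there so that a colleague can load the box: the lid falls shut if you let go. Do not disturb the mouse, tape, screwdriver, wrench or jar.

Things in the scene. Friction and masses are not known exactly. Their poses are not given: they have to be found in the camera images.
- shield_box: Aluminium open-topped box fixed to the bench, 190 mm (x) by 220 mm (y), walls 100 mm high, blue trim on its corners. Origin: centre of its underside. Its x axis points from the front (brass ports, nearest the robot) to the hinge side; it is turned up to 0.2 rad either way.
- hinge (a point): Middle of the lid's hinge line, on the far (+x) top edge of the shield box, 101 mm above the bench. Axes as the box; the hinge line runs along the box's y.
- lid (a joint): The shield box's lid, an aluminium plate 190 by 220 mm, 12 mm thick, blue side edges, black bar handle near its front edge. Closed, its underside is level with the hinge line. Value: angle in rad, 0 closed, growing as the front edge rises, stop at 1.3; 45 degrees is 0.785. No stay or catch: it falls shut from any angle. Lifting it by the bar takes 2 to 4 N.
- lid_bar (a point): Middle of the lid's black bar handle: round bar 12 mm thick, 120 mm long along the box's y, on two posts as thick. With the lid closed it lies 160 mm from the hinge line towards the front and 50 mm above it (151 mm above the bench, 32 mm free under the bar), and moves with the lid. A round bar can turn within the fingers as the lid rises.
- tray: Black loading tray fixed to the bench, 130 mm (x) by 210 mm (y), walls 14 mm high and 5 mm thick, floor 5 mm above the bench. Origin: centre of its underside. Turned up to 0.25 rad either way. At the start one attenuator stands near its middle, within 20 mm of its centre along y.
- atten1: The attenuator that starts in the tray. All five are alike: aluminium block 36 mm (x) by 24 mm (y) by 30 mm (z), orange top, a brass stub 11 mm thick, 10 mm long at the middle of each x end (56 mm over all), about 90 g. Origin: centre of the underside; z up; grip it across its 24 mm width.
- atten2: Attenuator block standing on the bench, like atten1; which stands where changes from start to start.
- atten3: Attenuator block standing on the bench, like atten1; which stands where changes from start to start.
- atten4: Attenuator block standing on the bench, like atten1; which stands where changes from start to start.
- atten5: Attenuator block standing on the bench, like atten1; which stands where changes from start to start.
- mouse: Black computer mouse, 105 by 60 by 32 mm, on a pad on the right; origin under its centre. A bystander.
- tape_roll: Yellow roll of tape lying flat, 72 mm across, 19 mm high; origin under its centre. A bystander.
- screwdriver: Screwdriver lying on the bench on the left. A bystander.
- wrench: Steel wrench lying at the back. A bystander.
- cap_jar: Small closed jar with a blue cap, 52 mm across, 65 mm high, at the back; origin under its centre. A bystander.
Not all that is in view belongs to the job. What is shaped like the atten2 but red is not meant.

How it is judged:
On the way, in this order (a step that is already met when the one before it is completed fails the run):
1. exactly three attenuators stand released in the tray, the other two on the bench, and the lid is still closed (x of atten1 in the frame of tray between -0.055 and 0.055 m and y of atten1 in the frame of tray between -0.095 and 0.095 m and height (world z) of atten1 below 0.012 m and (height (world z) of atten2 below 0.0025 m or (x of atten2 in the frame of tray between -0.055 and 0.055 m and y of atten2 in the frame of tray between -0.095 and 0.095 m and height (world z) of atten2 below 0.012 m)) and (height (world z) of atten3 below 0.0025 m or (x of atten3 in the frame of tray between -0.055 and 0.055 m and y of atten3 in the frame of tray between -0.095 and 0.095 m and height (world z) of atten3 below 0.012 m)) and (height (world z) of atten4 below 0.0025 m or (x of atten4 in the frame of tray between -0.055 and 0.055 m and y of atten4 in the frame of tray between -0.095 and 0.095 m and height (world z) of atten4 below 0.012 m)) and (height (world z) of atten5 below 0.0025 m or (x of atten5 in the frame of tray between -0.055 and 0.055 m and y of atten5 in the frame of tray between -0.095 and 0.095 m and height (world z) of atten5 below 0.012 m)) and ((height (world z) of each of atten2, atten3 above 0.0025 m and height (world z) of each of atten4, atten5 below 0.0025 m) or (height (world z) of each of atten2, atten4 above 0.0025 m and height (world z) of each of atten3, atten5 below 0.0025 m) or (height (world z) of each of atten2, atten5 above 0.0025 m and height (world z) of each of atten3, atten4 below 0.0025 m) or (height (world z) of each of atten2, atten5 below 0.0025 m and height (world z) of each of atten3, atten4 above 0.0025 m) or (height (world z) of each of atten2, atten4 below 0.0025 m and height (world z) of each of atten3, atten5 above 0.0025 m) or (height (world z) of each of atten2, atten3 below 0.0025 m and height (world z) of each of atten4, atten5 above 0.0025 m)) and angle between each of atten1, atten2, atten3, atten4, atten5's own z axis and vertical below 0.12 rad and linear speed of each of atten1, atten2, atten3, atten4, atten5 below 0.03 m/s and contact force between the fingers and atten1 below 0.1 N and contact force between the fingers and atten2 below 0.1 N and contact force between the fingers and atten3 below 0.1 N and contact force between the fingers and atten4 below 0.1 N and contact force between the fingers and atten5 below 0.1 N and value of joint lid below 0.1 rad), for 0.2 s.
2. the gripper holds the lid at 45 degrees (value of joint lid between 0.6981 and 0.8727 rad and velocity of joint lid between -0.1 and 0.1 rad/s and contact force between the fingers and lid above 0.5 N and contact force between lid and atten1 below 0.1 N and contact force between lid and atten2 below 0.1 N and contact force between lid and atten3 below 0.1 N and contact force between lid and atten4 below 0.1 N and contact force between lid and atten5 below 0.1 N and contact force between lid and mouse below 0.1 N and contact force between lid and tape_roll below 0.1 N and contact force between lid and screwdriver below 0.1 N and contact force between lid and wrench below 0.1 N and contact force between lid and cap_jar below 0.1 N), for 0.4 s.
At the end, for the whole second after the job is handed in: Exactly three attenuators stand upright on the tray floor, the other two upright on the bench outside it, all at rest and not touched by the fingers; the lid is still, between 40 and 50 degrees (0.698 to 0.873 rad), held by the gripper's fingers (at least 0.5 N) with no loose thing propping it (all of step 2 and x of atten1 in the frame of tray between -0.055 and 0.055 m and y of atten1 in the frame of tray between -0.095 and 0.095 m and height (world z) of atten1 below 0.012 m and (height (world z) of atten2 below 0.0025 m or (x of atten2 in the frame of tray between -0.055 and 0.055 m and y of atten2 in the frame of tray between -0.095 and 0.095 m and height (world z) of atten2 below 0.012 m)) and (height (world z) of atten3 below 0.0025 m or (x of atten3 in the frame of tray between -0.055 and 0.055 m and y of atten3 in the frame of tray between -0.095 and 0.095 m and height (world z) of atten3 below 0.012 m)) and (height (world z) of atten4 below 0.0025 m or (x of atten4 in the frame of tray between -0.055 and 0.055 m and y of atten4 in the frame of tray between -0.095 and 0.095 m and height (world z) of atten4 below 0.012 m)) and (height (world z) of atten5 below 0.0025 m or (x of atten5 in the frame of tray between -0.055 and 0.055 m and y of atten5 in the frame of tray between -0.095 and 0.095 m and height (world z) of atten5 below 0.012 m)) and ((height (world z) of each of atten2, atten3 above 0.0025 m and height (world z) of each of atten4, atten5 below 0.0025 m) or (height (world z) of each of atten2, atten4 above 0.0025 m and height (world z) of each of atten3, atten5 below 0.0025 m) or (height (world z) of each of atten2, atten5 above 0.0025 m and height (world z) of each of atten3, atten4 below 0.0025 m) or (height (world z) of each of atten2, atten5 below 0.0025 m and height (world z) of each of atten3, atten4 above 0.0025 m) or (height (world z) of each of atten2, atten4 below 0.0025 m and height (world z) of each of atten3, atten5 above 0.0025 m) or (height (world z) of each of atten2, atten3 below 0.0025 m and height (world z) of each of atten4, atten5 above 0.0025 m)) and angle between each of atten1, atten2, atten3, atten4, atten5's own z axis and vertical below 0.12 rad and linear speed of each of atten1, atten2, atten3, atten4, atten5 below 0.03 m/s and contact force between the fingers and atten1 below 0.1 N and contact force between the fingers and atten2 below 0.1 N and contact force between the fingers and atten3 below 0.1 N and contact force between the fingers and atten4 below 0.1 N and contact force between the fingers and atten5 below 0.1 N); the arm keeps its last pose, push and grip.
It fails at once if the mouse is moved by more than 25 mm (distance of mouse from where it was at the start of the episode above 0.025 m).
It fails at once if the tape roll is moved by more than 25 mm (distance of tape_roll from where it was at the start of the episode above 0.025 m).
It fails at once if the screwdriver is moved by more than 25 mm (distance of screwdriver from where it was at the start of the episode above 0.025 m).
It fails at once if the wrench is moved by more than 25 mm (distance of wrench from where it was at the start of the episode above 0.025 m).
It fails at once if the cap jar is moved by more than 25 mm (distance of cap_jar from where it was at the start of the episode above 0.025 m).
It also fails if it takes over 64 s, if anything falls off the work surface, if the arm or the gripper's body presses on something with over 40 N, if the wrist force passes 120 N, or if a joint passes its speed limit or range.

## Working session

There is one attempt and no reset: what is moved stays moved. The work goes in short steps, each a Python script; the robot and the scene stay as the last script left them, time stands still between calls to the robot, and variables do not carry over. Pictures are saved under pics/ and viewed, at most 10 in all, crops included, and the job is handed in when it is done.

```bash
mkdir -p pics; ls
python3 - <<'E'
from plant import robot
import cv2,numpy as np
for n in("scene","top"):
    f=robot.grab_frame(n); np.savez(f"{n}.npz",**f)
    cv2.imwrite(f"pics/{n}0.png",f["image"][:,:,::-1])
    print(n,f["fx"],f["cx"],f["cy"],(-f["R"].T@f["t"]).round(3),f["R"].round(2).tolist())
s=robot.sense();print(s,robot.nose_length)
E
```

```text
pics
scene 403.42366052890856 322.8730885168516 199.32832300717288 [ 1.219 -0.546  0.729] [[0.56, 0.83, -0.01], [0.49, -0.34, -0.8], [-0.67, 0.45, -0.59]]
top 473.81204293457176 328.36196170424927 201.00082324283474 [ 0.341 -0.066  1.366] [[-0.01, -1.0, 0.0], [-0.99, 0.01, -0.13], [0.13, -0.01, -0.99]]
{'t': 0.1, 'joint_pos': array([-1.32889798,  0.46941082, -0.04861467,  1.53355107,  0.02410602,
        1.14103065, -0.08225362]), 'joint_velocities': array([-1.00898058e-03, -1.64575479e-03, -1.50720168e-03, -1.89697029e-03,
        9.69944778e-04,  1.18360287e-03,  9.84755777e-05]), 'effort': array([ 3.37002466e-04, -5.11515319e+01, -4.71117406e-02, -2.38394111e+01,
        1.07722761e-02,  4.39088748e-03, -2.36724782e-05]), 'tcp_pos': array([0.18040466, 0.64992275, 0.24134259]), 'tcp_rot': array([-3.13977962e+00,  5.99637402e-05,  2.87088935e+00]), 'wrist_force': array([-0.34468025,  0.14774243, -0.42834083]), 'torque': array([ 0.02669552, -0.0182444 , -0.00056835]), 'gripper_force': 0.0, 'opening': 1.0003059312928018} 0.011
```

View pics/top0.png

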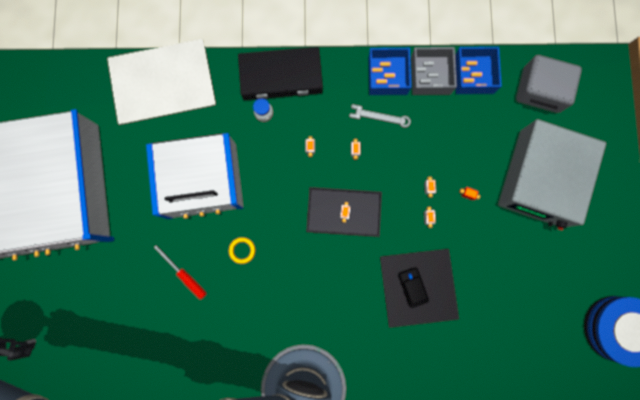

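View pics/scene0.png

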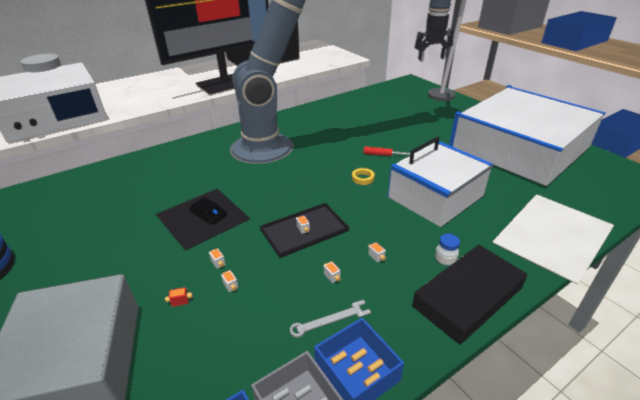

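The top view shows these candidates that could be taken for attenuators:
- Free blocks on the bench at (310,146), (356,149), (431,186) and (431,217).
- atten1 in the tray at (345,212).
- A red decoy at (470,193).
- Orange pieces in the bins at about (385,72) and (475,72).

The shield box is the small one with the black bar at (195,175). The large box at the left edge isn't it.

```bash
cat > v.py <<'E'
import cv2,numpy as np
def cast(f,uv,z):
    uv=np.atleast_2d(uv).astype(float)
    d=np.c_[(uv[:,0]-f["cx"])/f["fx"],(uv[:,1]-f["cy"])/f["fy"],np.ones(len(uv))]@f["R"]
    c=-f["R"].T@f["t"]
    return (c+d*((z-c[2])/d[:,2])[:,None])[:,:2]
def orange(f,lo=9,hi=24,amin=15):
    h=cv2.cvtColor(f["image"],cv2.COLOR_RGB2HSV)
    m=cv2.inRange(h,(lo,120,120),(hi,255,255))
    n,l,s,c=cv2.connectedComponentsWithStats(m)
    out=[]
    for i in range(1,n):
        if s[i,4]<amin: continue
        v,u=np.nonzero(l==i); out.append((c[i],s[i,4],np.c_[u,v]))
    return out
def axis(p):
    q=p-p.mean(0); w,V=np.linalg.eigh(q.T@q/len(q)); a=V[:,1]
    return np.arctan(a[1]/a[0]),np.sqrt(w)
def rect(p):
    (c,s,a)=cv2.minAreaRect((p*1000).astype(np.float32)); return np.round(c,1),np.round(s,1),round(a,1)
E
python3 - <<'E'
from v import *
T=np.load("top.npz");S=np.load("scene.npz")
T={k:T[k] for k in T};S={k:S[k] for k in S}
for f,n in((T,"top"),(S,"scene")):
    for c,a,p in orange(f):
        P=cast(f,p,.03); A=axis(P); print(n,c.round(1),a,cast(f,c,.03).round(4),"ax %.2f"%A[0],A[1].round(4))
h=cv2.cvtColor(T["image"],cv2.COLOR_RGB2HSV)
def comp(m,uv,z,name):
    n,l=cv2.connectedComponents(m); k=l[uv[1],uv[0]]
    v,u=np.nonzero(l==k); print(name,k,len(u),rect(cast(T,np.c_[u,v],z)))
dark=cv2.inRange(h,(0,0,0),(180,110,75))
comp(dark,(330,222),.010,"tray"); 
lid=cv2.inRange(h,(0,0,150),(180,60,255)); comp(lid,(200,160),.113,"lidwhite")
bl=cv2.inRange(h,(100,150,80),(125,255,255)); m=bl*0; m[130:218,140:250]=bl[130:218,140:250]
n,l,s,c=cv2.connectedComponentsWithStats(m)
for i in range(1,n):
    if s[i,4]>20:
        v,u=np.nonzero(l==i);P=cast(T,np.c_[u,v],.113); print("blue",s[i],c[i],rect(P))
m=dark*0;m[185:205,160:222]=dark[185:205,160:222]
n,l,s,c=cv2.connectedComponentsWithStats(m)
for i in range(1,n):
    if s[i,4]>20:
        v,u=np.nonzero(l==i);P=cast(T,np.c_[u,v],.157);print("bar",s[i],c[i],rect(P),P.mean(0),axis(P))
im=T["image"][:,:,::-1]
a=cv2.resize(im[130:250,290:490],(800,480),interpolation=cv2.INTER_CUBIC)
cv2.imwrite("pics/c1.png",a)
a=cv2.resize(im[125:225,140:260],(720,600),interpolation=cv2.INTER_CUBIC)
cv2.imwrite("pics/c2.png",a)
E
```

```text
top [638.6  45.2] 29 [[ 0.9727 -1.0063]] ax -0.07 [0.0014 0.0152]
top [384.5  64. ] 24 [[ 0.9223 -0.2465]] ax 1.56 [0.0025 0.0068]
top [470.8  63. ] 26 [[ 0.9227 -0.5024]] ax -1.55 [0.0025 0.0074]
top [377.   69.5] 18 [[ 0.9056 -0.2239]] ax 1.56 [0.0015 0.0076]
top [476.2  74. ] 26 [[ 0.8883 -0.5163]] ax -1.55 [0.0025 0.0074]
top [389.  75.] 27 [[ 0.8882 -0.2588]] ax 1.56 [0.0025 0.0076]
top [468.  80.] 27 [[ 0.8702 -0.4913]] ax 1.56 [0.0025 0.0076]
top [381.2  81. ] 26 [[ 0.8699 -0.2351]] ax -1.55 [0.0025 0.0074]
top [355.5 146.2] 69 [[ 0.6744 -0.1555]] ax -0.01 [0.0044 0.0107]
top [310. 145.] 61 [[ 0.6796 -0.0242]] ax -0.14 [0.0056 0.0075]
top [430.8 184.2] 80 [[ 0.5604 -0.3686]] ax 0.09 [0.0052 0.0107]
top [470.4 192.5] 147 [[ 0.5352 -0.4807]] ax 1.23 [0.007  0.0146]
top [344.9 211.4] 59 [[ 0.4855 -0.1215]] ax -0.18 [0.0049 0.008 ]
top [201.1 213.5] 15 [[0.4847 0.2855]] ax -1.45 [0.0029 0.0032]
top [430.3 216.4] 58 [[ 0.468  -0.3634]] ax 0.20 [0.0048 0.0082]
top [343.5 220. ] 16 [[ 0.4611 -0.1172]] ax -0.03 [0.0028 0.0035]
top [ 76.4 246.7] 19 [[0.3956 0.6324]] ax 0.50 [0.0032 0.0
[... 1329 characters left out ...]
0.0029 0.0082]
scene [354.5 367.7] 79 [[ 0.9033 -0.2696]] ax -1.56 [0.0029 0.0085]
scene [371.3 378.7] 69 [[ 0.9376 -0.2577]] ax -1.56 [0.0023 0.0085]
tray 0 240937 (array([553.5, -53.6]), array([1952.6, 1169.5]), 89.4)
lidwhite 36 4695 (array([584.7, 293.9]), array([192.8, 189.1]), 7.3)
blue [223 133  19  76 449] [230.11804009 170.5389755 ] (array([591.4, 188.4]), array([210.9,  24.8]), 10.1)
blue [146 143  24  75 440] [152.23409091 180.65227273] (array([563.9, 395.4]), array([210.5,  40.2]), 15.2)
bar [166 191  51  11 132] [189.5        195.40151515] (array([516.9, 279.1]), array([ 11.4, 128.5]), 7.5) [0.51828066 0.28289715] (np.float64(-1.441576234136793), array([0.00247016, 0.03876243]))
```

View pics/c1.png

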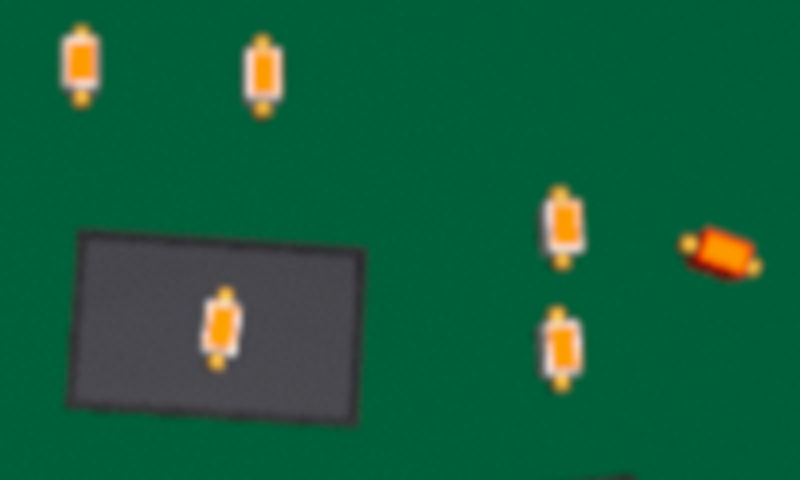

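View pics/c2.png

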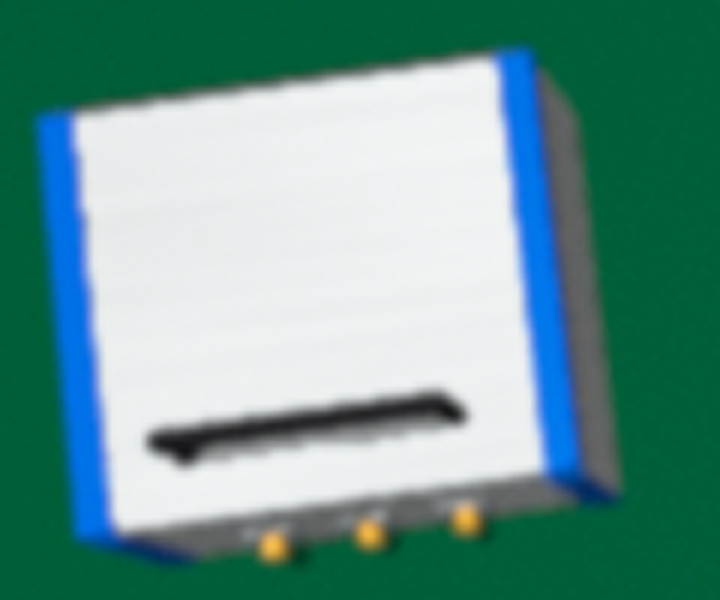

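The crops confirm four orange-topped silver blocks on the bench and one in the tray; the red one at full-image (470,193) is the decoy. The tray corners are sharp at crop pixels (78,232), (365,247), (357,425) and (66,408). The lid corners are at (38,115), (530,50), (580,478) and (78,540) in the second crop. I'll take the two back blocks, at (310,146) and (356,149).

```bash
cat >> v.py <<'E'
def ang(d): return np.arctan2(d[1],d[0])
E
python3 - <<'E'
from v import *
from plant import robot
T=np.load("top.npz");T={k:T[k] for k in T}
o=np.array([290,130])-.375 
c=lambda p:np.array(p)/4+o
t=cast(T,c([(78,232),(365,247),(357,425),(66,408)]),.014) # px centre shift
tc=t.mean(0); w=ang((t[0]-t[1])+(t[3]-t[2]))-np.pi/2; w2=ang((t[0]-t[3])+(t[1]-t[2]))
print("tray",tc,w,w2,np.linalg.norm(t-np.roll(t,1,0),axis=1))
yaw=(w*2+w2)/3
for n,a,b in(("A",(81,32),(81,99)),("B",(262,42),(262,109)),("C",(560,192),(562,262)),("D",(557,314),(561,383)),("1",(226,294),(217,362))):
    z=.020 if n=="1" else .015
    p=cast(T,c([a,b]),z); m=p.mean(0); Rt=np.array([[np.cos(yaw),np.sin(yaw)],[-np.sin(yaw),np.cos(yaw)]])
    print(n,m.round(4),"yaw %.3f"%ang(p[0]-p[1]),"in tray",(Rt@(m-tc)).round(4))
l=cast(T,np.array([(38,115),(530,50),(580,478),(78,540)])/6+np.array([140,125])-.42,.113)
print("lid",l.mean(0),ang((l[0]-l[1])+(l[3]-l[2]))-np.pi/2,ang((l[0]-l[3])+(l[1]-l[2])),np.linalg.norm(l-np.roll(l,1,0),axis=1))
p=cast(T,np.array([(150,440),(448,402)])/6+np.array([140,125])-.42,.154);print("bar",p,p.mean(0),ang(p[0]-p[1])-np.pi/2)
E
```

```text
tray [ 0.48703835 -0.11891477] -0.06838903479895997 -0.07371526502347733 [0.12731812 0.20743183 0.12855038 0.20782949]
A [ 0.6805 -0.0233] yaw -0.008 in tray [0.1863 0.1089]
B [ 0.6714 -0.1553] yaw -0.021 in tray [ 0.1865 -0.0234]
C [ 0.5568 -0.3691] yaw -0.013 in tray [ 0.0871 -0.2447]
D [ 0.4687 -0.364 ] yaw 0.017 in tray [-0.0011 -0.2458]
1 [ 0.486  -0.1223] yaw -0.149 in tray [-0.0008 -0.0034]
lid [0.58405922 0.29387599] 0.11759649333882027 0.12712959248523376 [0.19440916 0.22281284 0.19708912 0.22272779]
bar [[0.51298517 0.34776601]
 [0.5278863  0.22020506]] [0.52043574 0.28398554] 0.11628876365206264
```

```bash
cat >> v.py <<'E'
from plant import robot
def best(p,yaw,pitch=0.):
    q0=robot.sense()["joint_pos"]; o=[]
    for y in (yaw,yaw+np.pi,yaw-np.pi):
        q=robot.inverse_kinematics(p,[np.pi,pitch,y])
        if q is not None: o.append((np.abs(np.array(q)-q0).max(),y))
    return min(o)[1]
def state(m):
    s=robot.sense(); print(m,"t%.1f"%s["t"],s["tcp_pos"].round(4),"op%.2f"%s["opening"],"gf%.1f"%s["gripper_force"],s["wrist_force"].round(1),flush=True)
def pickplace(b,byaw,g,gyaw):
    y=best([*b,.13],byaw); robot.goto([*b,.13],[np.pi,0,y]); robot.grip(.6)
    robot.move_straight([*b,.016],vel=.12); robot.grip(0,40); state("gripped")
    robot.move_straight([*b,.13],vel=.2); state("lifted")
    y=best([*g,.13],gyaw); robot.goto([*g,.13],[np.pi,0,y])
    robot.move_straight([*g,.05],vel=.2)
    print(robot.move_straight([*g,.019],vel=.05,contact_N=6)); state("down")
    robot.grip(.42); robot.move_straight([*g,.13],vel=.2); state("released")
def snap(k):
    f=robot.grab_frame("top"); return f
E
python3 - <<'E'
from v import *
yaw=-.07; tc=np.array([.487,-.119])
g=tc+np.array([-np.sin(yaw),np.cos(yaw)])*.058
pickplace([.6795,-.0235],-.008,g,yaw)
E
```

```text
gripped t5.0 [ 0.6802 -0.0236  0.017 ] op0.28 gf40.2 [-0.6 -0.2  3.8]
lifted t5.7 [ 0.6784 -0.0229  0.1286] op0.27 gf39.7 [-0.1 -0.  -1.5]
True
down t7.6 [ 0.4908 -0.0609  0.0217] op0.27 gf40.7 [ 0.3 -0.1  5.3]
released t8.6 [ 0.4904 -0.0606  0.1293] op0.42 gf0.0 [-0.4  0.8  0.4]
```

Run:
```python
from v import *
yaw=-.07; tc=np.array([.487,-.119])
g=tc-np.array([-np.sin(yaw),np.cos(yaw)])*.060
pickplace([.672,-.1557],-.015,g,yaw)
robot.goto([.5,.1,.28],[np.pi,0,best([.5,.1,.28],.12)])
f=robot.grab_frame("scene"); g=robot.grab_frame("top")
im=np.vstack([f["image"][180:330,100:500],g["image"][120:270,250:650][:, :400] if 0 else g["image"][120:270,180:580]])[:,:,::-1]
cv2.imwrite("pics/p2.png",cv2.resize(im,(800,600),interpolation=cv2.INTER_CUBIC))
```

```text
gripped t11.1 [ 0.6727 -0.1559  0.017 ] op0.28 gf40.1 [ 0.4 -0.3  4.3]
lifted t11.9 [ 0.6711 -0.155   0.1286] op0.27 gf39.6 [-0.7 -0.3 -1. ]
True
down t13.8 [ 0.4826 -0.1786  0.0217] op0.27 gf40.6 [-1.8  0.8  5.2]
released t14.7 [ 0.4823 -0.1782  0.1293] op0.42 gf0.0 [-0.2 -0.  -0.7]
```

View pics/p2.png

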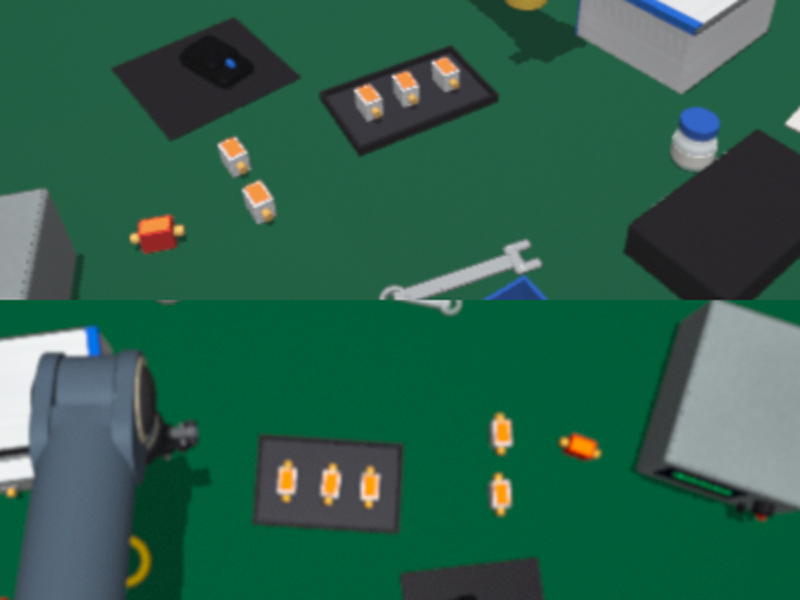

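The tray holds three upright blocks, at (287,482), (331,483) and (370,486) in the lower half of the picture. Two more stand on the bench, at (501,433) and (500,494). Next is the lid.

```bash
cat >> v.py <<'E'
from scipy.spatial.transform import Rotation as Ro
BY=.12; C=np.array([.584,.2935]); ex=np.array([np.cos(BY),np.sin(BY),0]); H=np.r_[C,.101]+.095*ex
def lidpose(th,phi,flip=1,bz=0):
    bar=H+ex*(-.16*np.cos(th)+.05*np.sin(th))+np.array([0,0,.16*np.sin(th)+.05*np.cos(th)])
    R=Ro.from_euler("z",BY)*Ro.from_euler("y",phi)*Ro.from_euler("z",flip*np.pi/2)*Ro.from_euler("x",np.pi)
    return bar+.008*R.apply([0,0,1])+[0,0,bz],R.as_euler("xyz")
E
python3 - <<'E'
from v import *
q0=robot.sense()["joint_pos"]; ok={}
for fl in(1,-1):
    for k in(0,.5,1):
        q=[robot.inverse_kinematics(*lidpose(t,k*t,fl)) for t in np.linspace(0,.785,9)]
        print(fl,k,[x is not None for x in q].count(True), None if q[0] is None else np.round(q[0],2), None if q[-1] is None else np.round(q[-1],2))
print(q0.round(2),lidpose(0,0)[0])
E
```

```text
1 0 9 [-0.96  0.48  0.52  1.86 -0.3   0.88 -0.18] [-0.89  0.5   0.55  1.57 -0.28  1.15 -0.17]
1 0.5 9 [-0.96  0.48  0.52  1.86 -0.3   0.88 -0.18] [-0.74  0.69  0.49  1.3  -0.37  1.62 -0.11]
1 1 8 [-0.96  0.48  0.52  1.86 -0.3   0.88 -0.18] None
-1 0 9 [ 0.21  0.76 -1.18  1.79  0.77  1.14  2.04] [ 0.18  0.75 -1.18  1.5   0.7   1.36  2.21]
-1 0.5 9 [ 0.21  0.76 -1.18  1.79  0.77  1.14  2.04] [ 0.1   0.93 -1.18  1.23  0.55  1.74  2.28]
-1 1 8 [ 0.21  0.76 -1.18  1.79  0.77  1.14  2.04] None
[-1.15  0.24  1.05  1.91 -0.23  1.12 -1.46] [0.51946744 0.28571871 0.143     ]
```

Run:
```python
from v import *
p,o=lidpose(0,0,1,.12); robot.goto(p,o); robot.grip(.8)
p,o=lidpose(0,0); print("contact",robot.move_straight(p,vel=.1,contact_N=8)); state("at bar")
robot.grip(0,35); state("gripped")
b0=robot.sense()["tcp_pos"]-p; print(b0)
for t in np.linspace(0,.2,4)[1:]:
    p,o=lidpose(t,.5*t); robot.move_straight(p,vel=.08,attitude=o); state("%.2f"%t)
```

```text
contact False
at bar t18.9 [0.52   0.2859 0.1437] op0.80 gf0.0 [ 0.2 -0.1  0. ]
gripped t19.5 [0.5211 0.286  0.1434] op0.13 gf34.2 [ 5.4  1.5 -2.5]
[0.00158736 0.00026185 0.00039868]
0.07 t19.8 [0.5241 0.2864 0.1532] op0.12 gf34.4 [ 7.5  1.9 -7. ]
0.13 t20.1 [0.5279 0.2868 0.1631] op0.13 gf34.6 [ 6.9  1.2 -6.5]
0.20 t20.3 [0.5322 0.2874 0.1726] op0.12 gf34.7 [ 6.3  1.9 -9.3]
```

```bash
sed -i 's/C=np.array(\[.584,.2935\])/C=np.array([.586,.2937])/' v.py
python3 - <<'E'
from v import *
for t in np.linspace(.2,.79,9)[1:]:
    p,o=lidpose(t,.5*t); robot.move_straight(p,vel=.08,attitude=o); 
    if t>.4: state("%.2f"%t)
robot.sleep(.5); state("hold")
s=robot.sense(); R=Ro.from_euler("xyz",s["tcp_rot"]); b=s["tcp_pos"]-.008*R.apply([0,0,1])-H
print("angle est",np.arctan2(b[2],-(b@ex))-np.arctan2(.05,.16), np.hypot(b[2],b@ex))
f=robot.grab_frame("scene"); g=robot.grab_frame("top"); np.savez("s2.npz",**f)
cv2.imwrite("pics/lid.png",cv2.resize(np.vstack([f["image"][80:280,240:560],g["image"][100:300,130:450]])[:,:,::-1],(480,600),interpolation=cv2.INTER_CUBIC))
E
```

```text
0.42 t21.3 [0.5524 0.29   0.204 ] op0.13 gf35.2 [-4.8 -0.1 -0.3]
0.50 t21.6 [0.5606 0.2911 0.2133] op0.12 gf35.2 [-6.8  0.4  1.3]
0.57 t21.9 [0.5696 0.2922 0.2221] op0.12 gf35.2 [-6.6 -0.1  3.5]
0.64 t22.2 [0.5791 0.2934 0.2301] op0.12 gf35.1 [-8.9  0.6  4.6]
0.72 t22.5 [0.5891 0.2947 0.2374] op0.13 gf35.1 [-7.5  0.4  5.2]
0.79 t22.8 [0.5998 0.2961 0.2439] op0.12 gf35.1 [-7.   0.1  6.1]
hold t23.3 [0.5995 0.296  0.2438] op0.12 gf35.0 [-6.2  1.2  5. ]
angle est 0.787421148562709 0.16935728449458073
```

View pics/lid.png

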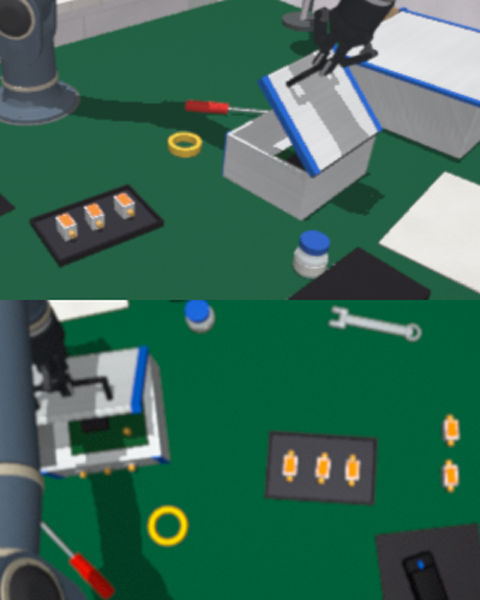

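The lid is open and held by the bar. Its blue side edge runs from (265,80) to (315,172) in the upper half. I'll check its angle from the depth reading.

Run:
```python
from v import *
f=np.load("s2.npz"); f={k:f[k] for k in f}
h=cv2.cvtColor(f["image"],cv2.COLOR_RGB2HSV)
def pts(m):
    v,u=np.nonzero(m); z=f["range_z"][v,u]; k=z>0; v,u,z=v[k],u[k],z[k]
    return (np.c_[(u-f["cx"])/f["fx"]*z,(v-f["cy"])/f["fy"]*z,z]-f["t"])@f["R"]
m=cv2.inRange(h,(100,150,80),(125,255,255)); k=m*0; k[125:200,405:455]=255
P=pts(m&k); P=P[(P[:,2]>.1)&(P[:,2]<.27)]
x=(P-H)@ex; l=cv2.fitLine(np.c_[x,P[:,2]].astype(np.float32),cv2.DIST_HUBER,0,.01,.01).ravel()
print("blue",len(P),"angle",np.arctan(-l[1]/l[0]))
w=cv2.inRange(h,(0,0,90),(180,60,255)); k=m*0; k[130:190,430:480]=255
P=pts(w&k); P=P[(P[:,2]>.12)&(P[:,2]<.27)&(abs((P-H)@ex)<.2)]
n=np.linalg.svd(P-np.median(P,0),full_matrices=False)[2][2]; n*=np.sign(n[2]); print("plane",len(P),n,np.arccos(n[2]))
```

```text
blue 537 angle 0.77299535
plane 2148 [0.70086681 0.09037597 0.70754357] 0.7847802647081481
```

The kinematic estimate is 0.787 rad and the depth checks give 0.773 and 0.785. The lid is at 45° and steady, so I'm handing the job in.

```bash
python3 -c "
from plant import robot
print(robot.close_job())"
```

```text
the job is handed in; nothing more can be done
None
```

I handed the job in at about 23 s of the 64 s allowed: the tray holds three upright attenuators, the other two stand on the bench, and the gripper is holding the lid at about 0.785 rad (45°); the judge returned no verdict.

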